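Eject a sunk sample tube from its block and stand it in the tray

TASK

Take the screw-capped sample tube out of the two-well metal tube block and gently stand it upright in the shallow steel tray. Its cap sits level with the deck and cannot be gripped, so first press the ejector lever at that tube's end of the block all the way down, which lifts the tube part-way out. Leave the dropper bottle down in the other well with its lever up, and leave the timer where it lies.

Things in the scene. Friction and masses are not known exactly. Their poses are not given: they have to be found in the camera images.
- tube_block: Fixed aluminium tube block, 66 (x) x 136 (y) x 138 high; origin at the centre of its underside, z up, y along the row of two wells. Round wells 38 wide in the deck at y = +33 (left) and y = -33 (right), x = 0, seats 24 above the underside; window slots 14 wide in the long walls. A lever sticks out of each end.
- sample_tube: Clear plastic tube with a flat ribbed screw cap, 114 tall, body 28 in diameter, cap 33 in diameter and 19 high, 40 to 80 g, self-standing on its flat foot; origin at the centre of the foot, z up through the cap. It starts loose in one of the two wells (either one) with the cap's top level with the deck. Its lever lifts it about 34 and it then stands there by itself.
- dropper: White dropper bottle with a pointed nozzle cap, 27 in diameter, 85 tall, loose in the other well, its tip 29 below the deck; origin at the centre of its foot, z up.
- lever_left (a joint): Ejector lever at the block's +y end, under the well at y = +33: a bent steel rod on a pivot pin (axis along the block's x, at y = +74, 42 above the underside). 0 to 0.06 = up at the start, paddle pointing outward and 38 degrees above level; 0.85 = pressed fully down to its stop, paddle 11 degrees below level. A stiff pivot needs about 1.5 N at the paddle; the lever stays where it is left.
- lever_right (a joint): The same lever, mirrored, at the block's -y end, under the well at y = -33 (pivot at y = -74). 0 to 0.06 = up at the start, 0.85 = fully down.
- lever_left_pad (a point): Middle of the upper face of the left lever's black plastic paddle (30 wide, 44 long, 8 thick), 90 from the pivot along the rod and 4 above the rod's centre line; it turns with the lever. As built its x, y, z are the block's own, and its y points outward from the block.
- lever_right_pad (a point): The same point on the right lever's paddle (its frame is turned half round, so that its y also points outward from the block).
- tray: Fixed shallow stainless tray, 170 (x) x 120 (y), walls 18 high, floor 2 thick; origin at the centre of its underside.
- timer: White bench timer, 66 x 66 x 21 high; origin at the centre of its underside.
There are look-alikes about, which are no part of the job. What is meant by the sample_tube is not brown, red or turquoise, and is the smaller of those in its own colour.

How it is judged:
On the way:
1. the lever at the tube's end is pressed down and has lifted the tube at least 22 mm in its well (((y of sample_tube in the frame of tube_block above 0 m and value of joint lever_left above 0.6 rad) or (y of sample_tube in the frame of tube_block below 0 m and value of joint lever_right above 0.6 rad)) and z of sample_tube in the frame of tube_block above 0.046 m and horizontal distance between sample_tube and tube_block below 0.045 m), for 0.2 s.
At the end, for the whole second after the job is handed in: The sample tube stands upright (within 0.1 rad) on the tray's floor, released and at rest; the dropper bottle is still on the seat of its well (raised less than 8 mm) with its lever up (below 0.25 rad) (x of sample_tube in the frame of tray between -0.075 and 0.075 m and y of sample_tube in the frame of tray between -0.05 and 0.05 m and z of sample_tube in the frame of tray below 0.008 m and angle between sample_tube's own z axis and vertical below 0.1 rad and linear speed of sample_tube below 0.02 m/s and z of dropper in the frame of tube_block below 0.032 m and horizontal distance between dropper and tube_block below 0.045 m and ((y of dropper in the frame of tube_block above 0 m and value of joint lever_left below 0.25 rad) or (y of dropper in the frame of tube_block below 0 m and value of joint lever_right below 0.25 rad))); the robot touches nothing.
It fails at once if the dropper bottle is lifted more than 15 mm off the seat of its well (z of dropper in the frame of tube_block above 0.039 m).
It fails at once if the sample tube is tipped over (more than 0.8 rad) (angle between sample_tube's own z axis and vertical above 0.8 rad).
It fails at once if the timer is moved more than 50 mm (distance of timer from where it was at the start of the episode above 0.05 m).
It fails at once if the sample tube is dropped or slammed into the tray (faster than 0.8 m/s, a fall of some 30 mm) (horizontal distance between sample_tube and tray below 0.1 m and z of sample_tube in the frame of tray below 0.06 m and linear speed of sample_tube above 0.8 m/s).
It also fails if it takes over 53 s, if anything falls off the work surface, if the arm or the gripper's body presses on something with over 40 N, if the wrist force passes 120 N, or if a joint passes its speed limit or range.

ROBOT

A 7-joint arm with a two-finger parallel gripper is mounted at the origin on a cart in front of the work surface, level with it; the furniture and walls round the work are solid. World frame = base frame: x ahead of the robot, y to its left, z up, the work surface at z = 0. Lengths are in m, angles in rad, forces in N, time in s.
With the tool pointing down it reaches from about 0.4 to 0.875 m from the base axis. Payload 6.5 kg.
Tool frame: the origin (TCP) lies on the centre line of the jaws, within the pads' length; the fingertips stand 8 mm ahead of it and the grasp point (between the pads) lies 11 mm behind it; z points along the fingers, y is the line along which they close (so a half turn about z gives the same grasp; the last joint's range is limited). The gripper opens to 88 mm and grips with 3 to 60 N. Pads are 18 mm wide; open, the fingers measure 123 mm over their backs; the gripper's body (75 mm by 187 mm) begins 45 mm behind the grasp point.
Start: joints at [1.249, 0.536, -0.004, 1.538, 0.003, 1.067, -0.071], TCP at [0.164, -0.629, 0.247] pointing down, gripper open.
Joint ranges: [-2.7, 2.7], [-0.37, 2.16], [-1.27, 1.26], [0.24, 2.4], [-1.31, 4.45], [0.19, 1.91], [-2.76, 2.76]. Speed limits (rad/s): [2.39, 2.39, 3.14, 3.14, 3.14, 3.14, 3.14].

INTERFACE

Orientations are given as a 3x3 rotation matrix whose columns are the frame's x, y, z axes.
In Python, from bench import * gives the robot as it stands.
- The arm moves only by the tool jog_arm, never from a script. Its argument "deltas" is a list of rows, each an object of numbers: "x", "y", "z": the shift along the world's x, y, z in m; "ax", "ay", "az": the turn, a rotation vector about the world's x, y, z in rad; "jaw": the closure, from -1 (fully open) to 1 (shut). In form: [{"x": .., "y": .., "z": .., "ax": .., "ay": .., "az": .., "jaw": ..}, ...]. A call has 1 to 8 rows; each row shifts and turns the commanded pose from where the row before left it; what a row does not reach is not made up. A row lasts 1/10 s, in which the tool goes at most 50 mm and 8.59 degrees, less where a joint would pass 70% of its speed; a pose out of reach is approached as far as the arm can. A call is refused whole if a number of a shift passes 0.05 or a number of a turn 0.15, either way. A call with a gripper value outside its range is refused whole. The fingers move at their own pace and stop on an object; "force" is the grip in N (left out, the last holds). Time passes only in rows, so rows that do not move let the fingers close. It gives the time, the measured TCP pose, the force, the opening and the grip force at its end, in the units of the state.
- get_obs(): the state, without advancing time (a new reading comes with each control period).
- read_camera(name): name is "scene" or "side" or "wrist"; returns (picture, depth): 420x560x3 uint8, blue, green, red; 420x560 float32, m along the optical axis (not along the pixel's ray), 0 where there is no reading.
- camera_model(name): a dict with "intrinsics" (3x3 intrinsics, pixels), "T" (4x4, takes a point from camera to world coordinates); the wrist camera has in their place "T_tool_cam" (4x4, takes a point from camera to tool coordinates, whose origin is the TCP and whose axes are the flange's). Camera axes: x right, y down, z forward; pixel columns grow to the right and rows downward; lengths in m; the calibration is good to about 2 mm. A picture is of the moment at which its call begins: read the wrist's pose just before it. camera_model takes no time and is no camera call.
- close_job(): hands the job in; it is judged then, once.
The state is a dict: "time": time; "joints": joint angles; "qd": joint speeds; "joint_torque": joint torques, N m; "position": TCP position; "tool_rot": TCP orientation; "force": force on the tool from outside, world axes, zero at the start; "wrist_torque": the same for the moment, N m; "opening": finger opening in m; "grip_force": force on a finger pad.
Only numpy, scipy, OpenCV 4.12 (cv2) and the standard library are available. Lean on these libraries where they do the work, as an engineer would, in place of code of your own. Each camera call takes 0.05 s, during which the arm holds its last target. There are 200 camera calls.

## Working session

There is one attempt and no reset: what is moved stays moved. The work goes in short steps, Python scripts to look and compute and a tool call to move; the robot and the scene stay as the last step left them, time stands still between calls to the robot, and variables do not carry over. Pictures are saved under pics/ and viewed, at most 10 in all, crops included, and the job is handed in when it is done.

Besides the shell and the picture viewer there is one more tool, called after "Request:" as name(argument=value, ...), one argument or row to a line, values as JSON. jog_arm: Moves the arm, as the interface text tells. Its arguments: {"type":"object","properties":{"deltas":{"type":"array"},"force":{"type":"number"}},"required":["deltas"]}

```bash
mkdir -p pics
cat > h.py <<'E'
from bench import *
import numpy as np, cv2
def cloud(name):
    o=get_obs(); im,d=read_camera(name); m=camera_model(name); K=np.array(m["intrinsics"])
    if "T" in m: T=np.array(m["T"])
    else:
        W=np.eye(4); W[:3,:3]=o["tool_rot"]; W[:3,3]=o["position"]; T=W@np.array(m["T_tool_cam"])
    v,u=np.mgrid[:d.shape[0],:d.shape[1]]
    P=np.stack([(u-K[0,2])/K[0,0]*d,(v-K[1,2])/K[1,1]*d,d],-1)@T[:3,:3].T+T[:3,3]
    P[d<=0]=np.nan
    return im,P,K,T
E
python3 - <<'E'
from h import *
for n in("scene","side"):
    im,P,K,T=cloud(n); cv2.imwrite(f"pics/{n}0.png",im); np.save(f"pics/{n}0.npy",P); print(n,T.round(2).tolist())
E
```

```text
scene [[-0.7, -0.31, 0.64, -0.14], [-0.71, 0.33, -0.62, 0.69], [-0.02, -0.89, -0.45, 0.56], [0.0, 0.0, 0.0, 1.0]]
side [[0.94, -0.22, 0.25, 0.29], [-0.33, -0.61, 0.72, -0.55], [-0.0, -0.76, -0.65, 0.66], [0.0, 0.0, 0.0, 1.0]]
```

View pics/scene0.png

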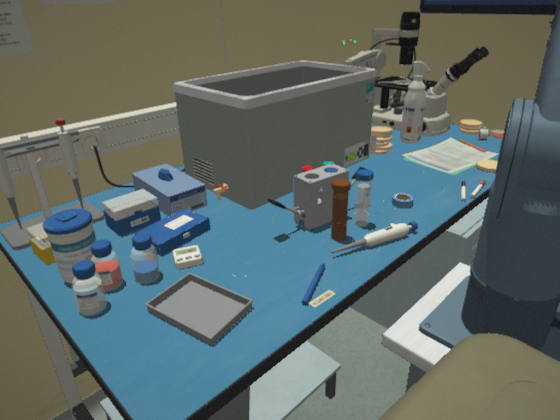

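View pics/side0.png

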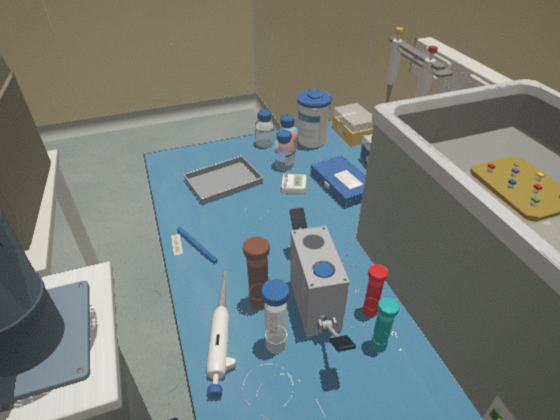

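The side view shows the block with the blue cap in the near well, about (324,269). That well's lever paddle is at (343,343), and the dropper's well is at (314,242) with its paddle at (298,215). Tall tubes stand around it: brown, blue/clear, red and turquoise. The tray is at (223,179).

Run:
```python
from h import *
P=np.load("pics/side0.npy");S=np.load("pics/scene0.npy")
im=cv2.imread("pics/side0.png")
for n,(u,v) in dict(cap=(324,269),padN=(343,343),padF=(298,215),trayfloor=(223,180),brown=(257,246),clear=(275,291),red=(377,271),turq=(387,307),timer=(294,182),boxrim=(385,115),pipette=(219,330)).items(): print(n,P[v-1:v+2,u-1:u+2].reshape(-1,3).mean(0).round(3))
# deck plane
r=P[225:310,285:350].reshape(-1,3); m=(np.abs(r[:,2]-.138)<.006); pts=r[m].astype(np.float32); print("deck",cv2.minAreaRect(pts[:,:2]),np.median(pts[:,2]))
c=cv2.minAreaRect(pts[:,:2]);print(cv2.boxPoints(c).round(3))
hsv=cv2.cvtColor(im,cv2.COLOR_BGR2HSV)
mk=cv2.inRange(hsv,(95,120,50),(125,255,255)); sub=np.zeros_like(mk); sub[255:285,308:340]=mk[255:285,308:340]
q=P[(sub>0)&(np.abs(P[...,2]-.138)<.008)]; print("cap",len(q),np.nanmean(q,0),np.nanmin(q,0),np.nanmax(q,0))
for nm,(a,b,cc,d) in dict(N=(330,358,332,352),F=(288,308,206,226)).items():
    dk=(im[cc:d,a:b].max(-1)<50); q=P[cc:d,a:b][dk]; q=q[np.isfinite(q[:,0])&(q[:,2]>.04)]; print(nm,len(q),q.mean(0),q.min(0),q.max(0))
# tray rim
r=P[155:205,178:270].reshape(-1,3); q=r[np.abs(r[:,2]-.018)<.004].astype(np.float32); print("tray",cv2.minAreaRect(q[:,:2]))
# grid of heights around the block from both
A=np.vstack([P.reshape(-1,3),S.reshape(-1,3)]);A=A[np.isfinite(A[:,0])]
for z0 in(.1,.2):
  k=(A[:,0]>.35)&(A[:,0]<.95)&(A[:,1]>-.4)&(A[:,1]<.4)&(A[:,2]>z0)
  print(z0); H=np.zeros((16,12),int)
  for p in A[k]: 
    i,j=int((p[1]+.4)/.05),int((p[0]-.35)/.05); H[i,j]=max(H[i,j],int(p[2]*1000))
  print(H)
```

```text
cap [ 0.512 -0.128  0.136]
padN [ 0.493 -0.246  0.104]
padF [0.537 0.053 0.1  ]
trayfloor [0.447 0.36  0.001]
brown [ 0.42  -0.057  0.153]
clear [ 0.418 -0.154  0.149]
red [ 0.605 -0.144  0.113]
turq [ 0.583 -0.216  0.113]
timer [0.611 0.266 0.018]
boxrim [ 0.66  -0.009  0.33 ]
pipette [nan nan nan]Traceback (most recent call last):
  File "<stdin>", line 6, in <module>
cv2.error: OpenCV(4.12.0) /io/opencv/modules/imgproc/src/convhull.cpp:143: error: (-215:Assertion failed) total >= 0 && (depth == CV_32F || depth == CV_32S) in function 'convexHull'
```

Run:
```python
from h import *
P=np.load("pics/side0.npy");S=np.load("pics/scene0.npy")
im=cv2.imread("pics/side0.png")
def rect(q): return cv2.minAreaRect(np.ascontiguousarray(q[:,:2],dtype=np.float32).reshape(-1,1,2))
r=P[225:310,285:350].reshape(-1,3); q=r[np.abs(r[:,2]-.137)<.006]; print("deck",len(q))
c=rect(q);print(c,cv2.boxPoints(c).round(3))
hsv=cv2.cvtColor(im,cv2.COLOR_BGR2HSV)
mk=cv2.inRange(hsv,(95,120,50),(125,255,255)); sub=np.zeros_like(mk); sub[255:285,308:340]=mk[255:285,308:340]
q=P[(sub>0)&(np.abs(P[...,2]-.138)<.008)]; print("cap",len(q),np.nanmean(q,0),np.nanmin(q,0),np.nanmax(q,0))
for nm,(a,b,cc,d) in dict(N=(330,358,332,352),F=(288,308,206,226)).items():
    dk=(im[cc:d,a:b].max(-1)<60); q=P[cc:d,a:b][dk]; q=q[np.isfinite(q[:,0])&(q[:,2]>.04)]; print(nm,len(q),q.mean(0),q.min(0),q.max(0))
r=P[155:205,178:270].reshape(-1,3); q=r[np.abs(r[:,2]-.018)<.004]; print("tray",rect(q))
A=np.vstack([P.reshape(-1,3),S.reshape(-1,3)]);A=A[np.isfinite(A[:,0])]
k=(A[:,0]>.35)&(A[:,0]<.95)&(A[:,1]>-.4)&(A[:,1]<.45)&(A[:,2]>.03)
H=np.zeros((17,12),int)
for p in A[k]:
    i,j=int((p[1]+.4)/.05),int((p[0]-.35)/.05); H[i,j]=max(H[i,j],int(p[2]*1000))
print("cols x from .35, rows y from -.4\n",H)
```

```text
deck 2182
((0.4935204088687897, -0.10111434757709503), (0.15561389923095703, 0.10677113384008408), 81.20914459228516) [[ 0.429 -0.17 ]
 [ 0.534 -0.186]
 [ 0.558 -0.032]
 [ 0.453 -0.016]]
cap 208 [ 0.51003531 -0.12916149  0.13653165] [ 0.49491635 -0.14355739  0.13136975] [ 0.52778729 -0.11364881  0.13959035]
N 121 [ 0.49152697 -0.24284642  0.10083901] [ 0.47808827 -0.26015736  0.08883852] [ 0.50627606 -0.22459359  0.11004339]<stdin>:11: RuntimeWarning: Mean of empty slice.
  ret = um.true_divide(
Traceback (most recent call last):
ValueError: zero-size array to reduction operation minimum which has no identity
```

Run:
```python
from h import *
P=np.load("pics/side0.npy");S=np.load("pics/scene0.npy")
r=P[155:205,178:270].reshape(-1,3); q=r[np.abs(r[:,2]-.018)<.003]; print("tray",cv2.minAreaRect(np.ascontiguousarray(q[:,:2],dtype=np.float32).reshape(-1,1,2)))
A=np.vstack([P.reshape(-1,3),S.reshape(-1,3)]);A=A[np.isfinite(A[:,0])]
H=np.zeros((24,12),int)
for p in A[(A[:,0]>.15)&(A[:,0]<.75)&(A[:,1]>-.65)&(A[:,1]<.55)&(A[:,2]>.01)]:
    i,j=int((p[1]+.65)/.05),int((p[0]-.15)/.05); H[i,j]=max(H[i,j],int(p[2]*1000))
print("cols x from .15, rows y from -.65")
for i,h in enumerate(H): print(round(-.65+.05*i,2),h)
o=get_obs(); print(o["position"],o["tool_rot"],o["opening"],o["time"])
```

```text
tray ((0.44482749700546265, 0.354147344827652), (0.17373907566070557, 0.1286824494600296), 12.014341354370117)
cols x from .15, rows y from -.65
-0.65 [520 527  11   0   0   0   0   0   0   0  93  92]
-0.6 [528 525  10  12   0   0   0   0   0   0   0   0]
-0.55 [  0   0  10  10   0   0   0   0   0  76 328 328]
-0.5 [  0   0  11   0   0   0   0   0   0  79 328   0]
-0.45 [  0   0   0   0   0   0   0   0   0   0 328   0]
-0.4 [  0   0   0   0  19  20   0   0   0   0 331   0]
-0.35 [  0   0   0   0  21  21   0   0   0   0 331   0]
-0.3 [  0   0   0   0  18  22 110 110   0   0 331   0]
-0.25 [  0   0  29  27   0   0 109 106 114 113 331   0]
-0.2 [  0   0  29  33 149 151 139 138 114 114 331   0]
-0.15 [  0   0  25  34 150 151 139 139 114 114 331   0]
-0.1 [  0   0   0  32 154 155 139 139 138   0 331   0]
-0.05 [  0   0   0  24 153 155 138 139 138   0 331   0]
0.0 [  0   0   0   0  20   0   0  99   0   0 331 332]
0.05 [  0   0   0  13  14   0   0 110 106   0   0  76]
0.1 [ 0  0  0 14 12  0  0  0  0  0 32 32]
0.15 [ 0  0  0 12  0  0  0  0  0  0 34 33]
0.2 [ 0  0  0 10  0  0  0  0 18 20 33 33]
0.25 [ 0  0  0  0 20 20 21  0 22 21 33 35]
0.3 [ 0  0  0  0 20 14 19 21 19 95 31 33]
0.35 [  0   0   0  20  21   0   0  21 102 104   0   0]
0.4 [  0   0   0  16  21  20  20  20   0 105 104 147]
0.45 [  0   0   0   0   0   0   0   0 104 104 141 148]
0.5 [  0   0   0   0   0   0   0   0 103 104   0 142]
[ 0.16427721 -0.62832786  0.24592405] [[ 9.67449271e-01  2.53064456e-01 -5.37949328e-04]
 [ 2.53064990e-01 -9.67448107e-01  1.50709763e-03]
 [-1.39045215e-04 -1.59417665e-03 -9.99998720e-01]] 0.08800218887320703 0.1
```

Request:
jog_arm(
  deltas=[
    {"x":0.03,"y":0.035,"az":0.145,"jaw":1},
    {"x":0.03,"y":0.035,"az":0.145,"jaw":1},
    {"x":0.03,"y":0.035,"az":0.145,"jaw":1},
    {"x":0.03,"y":0.035,"az":0.145,"jaw":1},
    {"x":0.03,"y":0.035,"az":0.145,"jaw":1},
    {"x":0.03,"y":0.035,"az":0.145,"jaw":1},
    {"x":0.03,"y":0.035,"az":0.145,"jaw":1},
    {"x":0.03,"y":0.035,"az":0.145,"jaw":1},
  ],
  force=20,
)

```text
invalid input at $.deltas[0]: expected keys x, y, z, ax, ay, az, jaw
```

Request:
jog_arm(
  deltas=[
    {"x":0.03,"y":0.035,"z":0,"ax":0,"ay":0,"az":0.145,"jaw":1},
    {"x":0.03,"y":0.035,"z":0,"ax":0,"ay":0,"az":0.145,"jaw":1},
    {"x":0.03,"y":0.035,"z":0,"ax":0,"ay":0,"az":0.145,"jaw":1},
    {"x":0.03,"y":0.035,"z":0,"ax":0,"ay":0,"az":0.145,"jaw":1},
    {"x":0.03,"y":0.035,"z":0,"ax":0,"ay":0,"az":0.145,"jaw":1},
    {"x":0.03,"y":0.035,"z":0,"ax":0,"ay":0,"az":0.145,"jaw":1},
    {"x":0.03,"y":0.035,"z":0,"ax":0,"ay":0,"az":0.145,"jaw":1},
    {"x":0.03,"y":0.035,"z":0,"ax":0,"ay":0,"az":0.145,"jaw":1},
  ],
  force=20,
)

```text
time: 0.9
position: [0.4052, -0.3472, 0.2466]
tool_rot: [[0.149, 0.989, -0.0], [0.989, -0.149, -0.0], [-0.0, -0.0, -1.0]]
force: [0.3, 0.0, 0.0]
opening: 0.0262
grip_force: 0.0
```

Request:
jog_arm(
  deltas=[
    {"x":0.022,"y":0.027,"z":-0.01,"ax":0,"ay":0,"az":0,"jaw":1},
    {"x":0.022,"y":0.027,"z":-0.01,"ax":0,"ay":0,"az":0,"jaw":1},
    {"x":0.022,"y":0.027,"z":-0.01,"ax":0,"ay":0,"az":0,"jaw":1},
    {"x":0.022,"y":0.027,"z":-0.01,"ax":0,"ay":0,"az":0,"jaw":1},
    {"x":0,"y":0,"z":0,"ax":0,"ay":0,"az":0,"jaw":1},
    {"x":0,"y":0,"z":0,"ax":0,"ay":0,"az":0,"jaw":1},
  ],
)

```text
time: 1.5
position: [0.4923, -0.2402, 0.2062]
tool_rot: [[0.153, 0.988, -0.001], [0.988, -0.153, 0.0], [0.0, -0.001, -1.0]]
force: [-0.7, -0.6, 0.2]
opening: 0.0004
grip_force: 0.0
```

Run:
```python
from h import *
im,P,K,T=cloud("wrist"); cv2.imwrite("pics/w1.png",im); np.save("pics/w1.npy",P); print(get_obs()["position"])
m=(im.max(-1)<60)&(P[...,2]>.075)&(P[...,2]<.125)
n,l,s,c=cv2.connectedComponentsWithStats(m.astype(np.uint8))
for i in range(1,n):
    if s[i,4]>150: q=P[l==i]; print(s[i],q.mean(0),q.min(0),q.max(0))
```

```text
[ 0.49187846 -0.24149039  0.20648683]
[ 259  179   38   54 1951] [ 0.49400817 -0.2387794   0.10046729] [ 0.4776273  -0.25810414  0.08569853] [ 0.51031093 -0.219453    0.11286033]
```

View pics/w1.png

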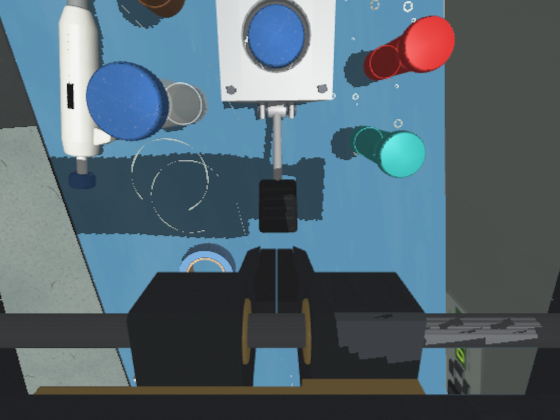

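The wrist view confirms it: paddle at (278,205), cap at (276,36), turquoise tube clear to the right at (403,153).

Request:
jog_arm(
  deltas=[
    {"x":0.001,"y":0,"z":-0.04,"ax":0,"ay":0,"az":0,"jaw":1},
    {"x":0,"y":0,"z":-0.03,"ax":0,"ay":0,"az":0,"jaw":1},
    {"x":0,"y":0,"z":-0.01,"ax":0,"ay":0,"az":0,"jaw":1},
    {"x":-0.001,"y":-0.004,"z":-0.008,"ax":0,"ay":0,"az":0,"jaw":1},
    {"x":-0.001,"y":-0.005,"z":-0.008,"ax":0,"ay":0,"az":0,"jaw":1},
    {"x":-0.001,"y":-0.005,"z":-0.008,"ax":0,"ay":0,"az":0,"jaw":1},
    {"x":-0.001,"y":-0.004,"z":-0.008,"ax":0,"ay":0,"az":0,"jaw":1},
    {"x":0,"y":0,"z":0,"ax":0,"ay":0,"az":0,"jaw":1},
  ],
)

```text
time: 2.35
position: [0.489, -0.26, 0.0942]
tool_rot: [[0.156, 0.988, -0.0], [0.988, -0.156, -0.001], [-0.001, -0.0, -1.0]]
force: [-0.3, 0.5, -0.2]
opening: 0.0006
grip_force: 0.0
```

Request:
jog_arm(
  deltas=[
    {"x":0,"y":-0.003,"z":-0.01,"ax":0,"ay":0,"az":0,"jaw":1},
    {"x":0,"y":-0.002,"z":-0.01,"ax":0,"ay":0,"az":0,"jaw":1},
    {"x":0,"y":0,"z":-0.01,"ax":0,"ay":0,"az":0,"jaw":1},
    {"x":0,"y":0,"z":-0.01,"ax":0,"ay":0,"az":0,"jaw":1},
  ],
)

```text
time: 2.75
position: [0.4894, -0.264, 0.0537]
tool_rot: [[0.154, 0.988, -0.0], [0.988, -0.154, -0.0], [-0.0, -0.0, -1.0]]
force: [0.9, -1.3, 1.1]
opening: 0.0006
grip_force: 0.8
```

Run:
```python
from h import *
im,P,K,T=cloud("side"); o=get_obs();print(o["position"],o["force"]); 
cv2.imwrite("pics/s1.png",cv2.resize(im[200:400,230:450],None,fx=2.5,fy=2.5))
```

```text
[ 0.4885651  -0.26334835  0.05234364] [ 0.25654232  0.543102   -0.34349369]
```

View pics/s1.png

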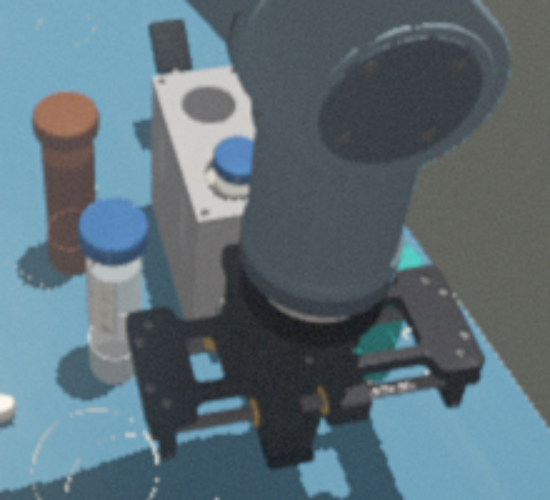

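The tube is rising: its cap sits above the deck at about (236,160) in the crop. I'll press on to the stop.

Request:
jog_arm(
  deltas=[
    {"x":0,"y":0,"z":-0.007,"ax":0,"ay":0,"az":0,"jaw":1},
    {"x":0,"y":0,"z":-0.006,"ax":0,"ay":0,"az":0,"jaw":1},
    {"x":0,"y":0,"z":-0.003,"ax":0,"ay":0,"az":0,"jaw":1},
    {"x":0,"y":0,"z":-0.002,"ax":0,"ay":0,"az":0,"jaw":1},
  ],
)

```text
time: 3.2
position: [0.4896, -0.2632, 0.0371]
tool_rot: [[0.154, 0.988, -0.0], [0.988, -0.154, 0.0], [0.0, -0.0, -1.0]]
force: [-5.2, 3.6, 21.8]
opening: 0.0006
grip_force: 10.6
```

Request:
jog_arm(
  deltas=[
    {"x":0,"y":0,"z":0.01,"ax":0,"ay":0,"az":0,"jaw":1},
    {"x":0,"y":0,"z":0.04,"ax":0,"ay":0,"az":0,"jaw":1},
    {"x":0,"y":0,"z":0.05,"ax":0,"ay":0,"az":0,"jaw":1},
    {"x":0,"y":0,"z":0.05,"ax":0,"ay":0,"az":0,"jaw":-0.1},
    {"x":0,"y":0.03,"z":0.04,"ax":0,"ay":0,"az":0,"jaw":-0.1},
    {"x":0.003,"y":0.03,"z":0.02,"ax":0,"ay":0,"az":0,"jaw":-0.1},
    {"x":0,"y":0,"z":0,"ax":0,"ay":0,"az":0,"jaw":-0.1},
    {"x":0,"y":0,"z":0,"ax":0,"ay":0,"az":0,"jaw":-0.1},
  ],
)

```text
time: 4.0
position: [0.4926, -0.2037, 0.2473]
tool_rot: [[0.153, 0.988, 0.001], [0.988, -0.153, -0.001], [-0.001, 0.001, -1.0]]
force: [-0.8, 0.1, -0.7]
opening: 0.0385
grip_force: 0.0
```

Run:
```python
from h import *
im,P,K,T=cloud("wrist"); cv2.imwrite("pics/w2.png",im); o=get_obs(); print(o["position"],o["opening"])
hsv=cv2.cvtColor(im,cv2.COLOR_BGR2HSV)
m=cv2.inRange(hsv,(100,130,50),(125,255,255))>0
m&=(P[...,2]>.155)&(P[...,2]<.19)
n,l,s,c=cv2.connectedComponentsWithStats(m.astype(np.uint8))
for i in range(1,n):
    if s[i,4]>150: q=P[l==i]; print(s[i],np.median(q,0),q.min(0),q.max(0),(q.min(0)+q.max(0))/2)
```

```text
[ 0.49197061 -0.2045387   0.24647775] 0.04274799186889302
[ 259   87   50   53 2059] [ 0.50883078 -0.13412655  0.1719968 ] [ 0.49306759 -0.15052976  0.16778701] [ 0.52428752 -0.11862666  0.17452688] [ 0.50867756 -0.13457821  0.17115694]
```

View pics/w2.png

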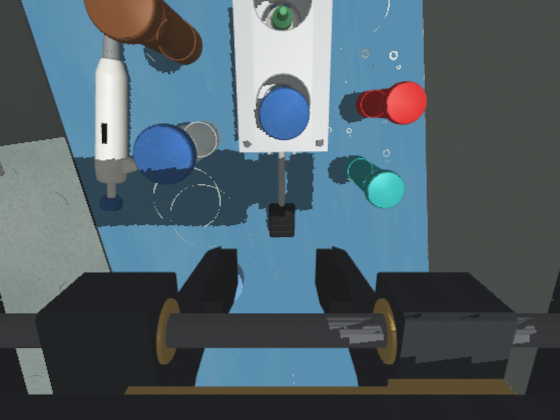

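The cap at (285,112) is at (0.509, -0.134), top z 0.172, a full 34 mm lift. The dropper tip is still down in its well at (281,16).

Request:
jog_arm(
  deltas=[
    {"x":0.008,"y":0.035,"z":0,"ax":0,"ay":0,"az":0,"jaw":-0.15},
    {"x":0.008,"y":0.035,"z":0,"ax":0,"ay":0,"az":0,"jaw":-0.15},
    {"x":0,"y":0,"z":-0.03,"ax":0,"ay":0,"az":0,"jaw":-0.15},
    {"x":0,"y":0,"z":-0.03,"ax":0,"ay":0,"az":0,"jaw":-0.15},
    {"x":0,"y":0,"z":-0.02,"ax":0,"ay":0,"az":0,"jaw":-0.15},
    {"x":0,"y":0,"z":-0.014,"ax":0,"ay":0,"az":0,"jaw":-0.15},
    {"x":0,"y":0,"z":0,"ax":0,"ay":0,"az":0,"jaw":-0.15},
  ],
)

```text
time: 4.75
position: [0.5067, -0.1345, 0.1503]
tool_rot: [[0.156, 0.988, -0.005], [0.988, -0.156, 0.001], [0.0, -0.005, -1.0]]
force: [0.1, -0.6, 1.2]
opening: 0.0505
grip_force: 0.0
```

Request:
jog_arm(
  deltas=[
    {"x":0,"y":0,"z":0,"ax":0,"ay":0,"az":0,"jaw":1},
    {"x":0,"y":0,"z":0,"ax":0,"ay":0,"az":0,"jaw":1},
    {"x":0,"y":0,"z":0,"ax":0,"ay":0,"az":0,"jaw":1},
    {"x":0,"y":0,"z":0,"ax":0,"ay":0,"az":0,"jaw":1},
    {"x":0,"y":0,"z":0,"ax":0,"ay":0,"az":0,"jaw":1},
  ],
  force=20,
)

```text
time: 5.25
position: [0.5091, -0.134, 0.1535]
tool_rot: [[0.154, 0.988, 0.002], [0.988, -0.154, -0.001], [-0.0, 0.002, -1.0]]
force: [-0.6, -1.0, 3.8]
opening: 0.0324
grip_force: 20.0
```

Request:
jog_arm(
  deltas=[
    {"x":0,"y":0,"z":0.01,"ax":0,"ay":0,"az":0,"jaw":1},
    {"x":0,"y":0,"z":0.02,"ax":0,"ay":0,"az":0,"jaw":1},
    {"x":0,"y":0,"z":0.025,"ax":0,"ay":0,"az":0,"jaw":1},
    {"x":0,"y":0,"z":0.025,"ax":0,"ay":0,"az":0,"jaw":1},
    {"x":0,"y":0,"z":0.025,"ax":0,"ay":0,"az":0,"jaw":1},
    {"x":0,"y":0,"z":0.025,"ax":0,"ay":0,"az":0,"jaw":1},
    {"x":0,"y":0,"z":0.01,"ax":0,"ay":0,"az":0,"jaw":1},
    {"x":0,"y":0,"z":0,"ax":0,"ay":0,"az":0,"jaw":1},
  ],
)

```text
time: 6.05
position: [0.5091, -0.1339, 0.2941]
tool_rot: [[0.154, 0.988, 0.003], [0.988, -0.154, -0.001], [-0.0, 0.003, -1.0]]
force: [-0.8, 0.2, -0.9]
opening: 0.0322
grip_force: 20.0
```

Run:
```python
from h import *
im,P,K,T=cloud("scene"); cv2.imwrite("pics/c2.png",im[40:320,200:560]); print(get_obs()["position"],get_obs()["opening"])
```

```text
[ 0.50834516 -0.13386111  0.29266809] 0.03215147661154626
```

View pics/c2.png

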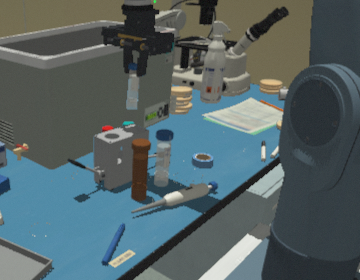

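Request:
jog_arm(
  deltas=[
    {"x":-0.003,"y":0.02,"z":0,"ax":0,"ay":0,"az":0,"jaw":1},
    {"x":-0.005,"y":0.036,"z":0,"ax":0,"ay":0,"az":0,"jaw":1},
    {"x":-0.005,"y":0.036,"z":0,"ax":0,"ay":0,"az":0,"jaw":1},
    {"x":-0.005,"y":0.036,"z":0,"ax":0,"ay":0,"az":0,"jaw":1},
    {"x":-0.005,"y":0.036,"z":0,"ax":0,"ay":0,"az":0,"jaw":1},
    {"x":-0.005,"y":0.036,"z":0,"ax":0,"ay":0,"az":0,"jaw":1},
    {"x":-0.005,"y":0.036,"z":0,"ax":0,"ay":0,"az":0,"jaw":1},
    {"x":-0.005,"y":0.036,"z":0,"ax":0,"ay":0,"az":0,"jaw":1},
  ],
)

```text
time: 6.9
position: [0.4692, 0.1391, 0.2912]
tool_rot: [[0.154, 0.988, -0.003], [0.988, -0.154, -0.001], [-0.001, -0.002, -1.0]]
force: [0.7, -0.2, -0.3]
opening: 0.0322
grip_force: 20.0
```

Request:
jog_arm(
  deltas=[
    {"x":-0.005,"y":0.036,"z":0,"ax":0,"ay":0,"az":0,"jaw":1},
    {"x":-0.005,"y":0.036,"z":0,"ax":0,"ay":0,"az":0,"jaw":1},
    {"x":-0.005,"y":0.036,"z":0,"ax":0,"ay":0,"az":0,"jaw":1},
    {"x":-0.005,"y":0.036,"z":0,"ax":0,"ay":0,"az":0,"jaw":1},
    {"x":-0.005,"y":0.036,"z":0,"ax":0,"ay":0,"az":0,"jaw":1},
    {"x":-0.003,"y":0.02,"z":0,"ax":0,"ay":0,"az":0,"jaw":1},
    {"x":0,"y":0,"z":0,"ax":0,"ay":0,"az":0,"jaw":1},
  ],
)

```text
time: 7.6
position: [0.4401, 0.341, 0.2911]
tool_rot: [[0.149, 0.989, -0.003], [0.989, -0.149, 0.001], [0.0, -0.003, -1.0]]
force: [0.0, -0.5, -0.1]
opening: 0.0322
grip_force: 20.0
```

Request:
jog_arm(
  deltas=[
    {"x":0.003,"y":0.01,"z":-0.02,"ax":0,"ay":0,"az":0,"jaw":1},
    {"x":0,"y":0,"z":-0.035,"ax":0,"ay":0,"az":0,"jaw":1},
    {"x":0,"y":0,"z":-0.035,"ax":0,"ay":0,"az":0,"jaw":1},
    {"x":0,"y":0,"z":-0.035,"ax":0,"ay":0,"az":0,"jaw":1},
    {"x":0,"y":0,"z":-0.03,"ax":0,"ay":0,"az":0,"jaw":1},
    {"x":0,"y":0,"z":-0.02,"ax":0,"ay":0,"az":0,"jaw":1},
    {"x":0,"y":0,"z":-0.007,"ax":0,"ay":0,"az":0,"jaw":1},
    {"x":0,"y":0,"z":0,"ax":0,"ay":0,"az":0,"jaw":1},
  ],
)

```text
time: 8.4
position: [0.445, 0.3467, 0.1095]
tool_rot: [[0.155, 0.988, -0.002], [0.988, -0.155, -0.002], [-0.002, -0.002, -1.0]]
force: [-0.4, 0.4, 0.8]
opening: 0.0321
grip_force: 20.0
```

Request:
jog_arm(
  deltas=[
    {"x":0,"y":0,"z":-0.003,"ax":0,"ay":0,"az":0,"jaw":1},
    {"x":0,"y":0,"z":-0.003,"ax":0,"ay":0,"az":0,"jaw":1},
    {"x":0,"y":0,"z":-0.003,"ax":0,"ay":0,"az":0,"jaw":1},
    {"x":0,"y":0,"z":-0.002,"ax":0,"ay":0,"az":0,"jaw":1},
    {"x":0,"y":0,"z":0,"ax":0,"ay":0,"az":0,"jaw":1},
  ],
)

```text
time: 8.9
position: [0.4454, 0.3481, 0.0997]
tool_rot: [[0.154, 0.988, -0.0], [0.988, -0.154, -0.0], [-0.0, 0.0, -1.0]]
force: [-0.3, -0.2, 0.6]
opening: 0.0322
grip_force: 20.0
```

Request:
jog_arm(
  deltas=[
    {"x":0,"y":0,"z":-0.001,"ax":0,"ay":0,"az":0,"jaw":1},
    {"x":0,"y":0,"z":-0.001,"ax":0,"ay":0,"az":0,"jaw":1},
    {"x":0,"y":0,"z":-0.001,"ax":0,"ay":0,"az":0,"jaw":1},
    {"x":0,"y":0,"z":0,"ax":0,"ay":0,"az":0,"jaw":1},
  ],
)

```text
time: 9.3
position: [0.4461, 0.3501, 0.0983]
tool_rot: [[0.154, 0.988, 0.002], [0.988, -0.154, 0.003], [0.003, 0.002, -1.0]]
force: [-0.8, 0.8, 10.4]
opening: 0.0322
grip_force: 20.0
```

Contact with the floor: 10 N. I'll open only part-way and retreat.

Request:
jog_arm(
  deltas=[
    {"x":0,"y":0,"z":0.001,"ax":0,"ay":0,"az":0,"jaw":1},
    {"x":0,"y":0,"z":0,"ax":0,"ay":0,"az":0,"jaw":-0.3},
    {"x":0,"y":0,"z":0,"ax":0,"ay":0,"az":0,"jaw":-0.3},
    {"x":0,"y":0,"z":0,"ax":0,"ay":0,"az":0,"jaw":-0.3},
    {"x":0,"y":0,"z":0,"ax":0,"ay":0,"az":0,"jaw":-0.3},
    {"x":0,"y":0,"z":0.02,"ax":0,"ay":0,"az":0,"jaw":-0.3},
    {"x":0,"y":0,"z":0.04,"ax":0,"ay":0,"az":0,"jaw":-0.3},
    {"x":0,"y":0,"z":0.05,"ax":0,"ay":0,"az":0,"jaw":-0.3},
  ],
)

```text
time: 10.1
position: [0.4444, 0.3471, 0.2073]
tool_rot: [[0.154, 0.988, -0.003], [0.988, -0.154, -0.002], [-0.003, -0.003, -1.0]]
force: [0.5, 0.5, 0.6]
opening: 0.0573
grip_force: 0.0
```

Request:
jog_arm(
  deltas=[
    {"x":0,"y":-0.04,"z":0.03,"ax":0,"ay":0,"az":0,"jaw":-0.3},
    {"x":0,"y":-0.04,"z":0.03,"ax":0,"ay":0,"az":0,"jaw":-0.3},
    {"x":0,"y":-0.03,"z":0.03,"ax":0,"ay":0,"az":0,"jaw":-0.3},
    {"x":0,"y":0,"z":0,"ax":0,"ay":0,"az":0,"jaw":-0.3},
    {"x":0,"y":0,"z":0,"ax":0,"ay":0,"az":0,"jaw":-0.3},
  ],
)

```text
time: 10.6
position: [0.4458, 0.2379, 0.298]
tool_rot: [[0.156, 0.988, 0.001], [0.988, -0.156, 0.0], [0.0, 0.001, -1.0]]
force: [-0.6, -0.4, 0.2]
opening: 0.0577
grip_force: 0.0
```

Run:
```python
from h import *
im,P,K,T=cloud("scene"); b,_=read_camera("side")
cv2.imwrite("pics/f.png",np.hstack([cv2.resize(im[140:340,80:340],(390,300)),cv2.resize(b[80:280,140:400],(390,300))])); print(get_obs()["position"])
```

```text
[0.44467923 0.2389805  0.29679468]
```

View pics/f.png

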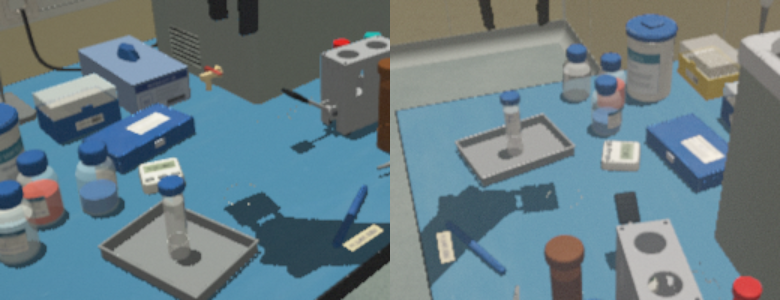

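The tube stands upright in the tray, at (175,220) in the left crop and (512,125) in the right. The timer is undisturbed and the far lever is still up.

```bash
python3 -c "
from bench import *
print(close_job())"
```

```text
the job is handed in; nothing more can be done
None
```

The sample tube stands upright and released in the tray, the dropper is still in its well with its lever up, and the timer is unmoved; I handed the job in at about 10.7 s, but no verdict came back.

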